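Close the filter test cell

TASK

Close the filter test cell: take the long top plate by its black handle bar, keep it level, and lower it gently over the two upright guide pins of the lower half until it lies flush all round, then let go. Do not let it drop onto the block. Leave the shorter plate and the glass flask where they are.

Things in the scene. Friction and masses are not known exactly. Their poses are not given: they have to be found in the camera images.
- long_plate_grip (a point): Middle of the handle bar of the long top plate: loose aluminium plate 180 x 80 x 12 mm, about 0.45 kg, flat on the bench; two 24 mm through holes on its long axis, 65 mm either side of the middle. Black bar, 70 long, 20 wide, 22 mm high, 22 mm clear of the plate. Point: bar's centre, over the plate's middle, 45 mm above its underside. x along plate and bar, y across, z up. Fits either way round.
- lower_half: Lower half, fixed: aluminium block 190 x 90 x 30 mm, shallow round well in its top, two steel pins on its long axis 65 mm either side of the middle: 14 mm thick, 40 mm high above the block, top 14 mm tapered to 4 mm. Origin: centre of its underside, at bench height; x long axis, z up. Plate home: its underside is on the block's top, handle centre 75 mm above this origin; 5 mm play round the pins.
- short_plate_grip (a point): Middle of the handle bar of the shorter plate, of another cell: loose, same make and handle, but 140 x 80 x 12 mm with holes only 90 mm apart, so it does not fit these pins. Point 45 mm above its underside; axes as for the long plate. To be left alone.
- flask_mid (a point): Clear conical glass flask, empty, standing loose on the bench, 130 mm high, 78 mm across the base, 34 mm across the rim. Point: on its axis, 65 mm above the bench; z up. To be left alone.
Things that resemble listed ones, but are neither listed nor needed, are in the scene too. What is shaped like the part that bears long_plate_grip but orange or red is not meant.

How it is judged:
By the outcome, as a careful person would: the job done as asked, in the order asked, and still so for the second after the job is handed in, with the robot touching nothing.
It also fails if it takes over 40 s, if anything falls off the work surface, if the arm or the gripper's body presses on something with over 40 N, if the wrist force passes 120 N, or if a joint passes its speed limit or range.

ROBOT

A 7-joint arm with a two-finger parallel gripper is mounted at the origin on the work surface. World frame = base frame: x ahead of the robot, y to its left, z up, the work surface at z = 0. Lengths are in m, angles in rad, forces in N, time in s.
With the tool pointing down it reaches from about 0.4 to 0.875 m from the base axis. Payload 19.3 kg.
Tool frame: the origin (TCP) lies on the centre line of the jaws, within the pads' length; the fingertips stand 25 mm ahead of it and the grasp point (between the pads) lies 6 mm ahead of it (tips_ahead is the distance from the TCP to the fingertips, in m); z points along the fingers, y is the direction in which the jaws open and shut (so a half turn about z gives the same grasp; the last joint's range is limited). The gripper opens to 85 mm and grips with 20 to 120 N. Pads are 22 mm wide; open, the fingers measure 114 mm over their backs; the gripper's body (76 mm by 85 mm) begins 54 mm behind the grasp point. The pads swing forward as they close: fully open they stand 13 mm farther back than shut.
Start: joints at [1.081, 0.521, -0.036, 1.599, 0.021, 1.021, -0.113], TCP at [0.255, -0.571, 0.256] pointing down, gripper open.
Joint ranges: [-2.91, 2.91], [-0.3, 2.13], [-1.5, 1.42], [0.17, 2.43], [-1.26, 4.41], [0.16, 1.93], [-2.52, 2.52]. Speed limits (rad/s): [1.89, 1.89, 2.39, 2.39, 3.01, 3.01, 3.01].

INTERFACE

Orientations are given as [roll, pitch, yaw] about the fixed x, y, z axes, in that order (R = Rz(yaw) Ry(pitch) Rx(roll)).
In Python, from workcell import observe, grab_frame, job_done, outline_of, tips_ahead gives the robot as it stands. The module is installed in compiled form; this text tells all that it offers.
- The arm moves only by the tool move_arm, never from a script. Its argument "motion" is a list of rows, each a list of 2 entries, a list of its own where there are three numbers: the shift along the world's x, y, z in mm, then the turn, a rotation vector about the world's x, y, z in rad. A call has 1 to 12 rows; each row is the pose to reach, as a shift and turn from the pose commanded when the call began; what a row does not reach only later rows make up. A row lasts 1/8 s, in which the tool goes at most 62.5 mm and 10.7 degrees, less where a joint would pass 70% of its speed; a pose out of reach is approached as far as the arm can. A call with a gripper value outside its range is refused whole. "jaw" is the finger opening in mm, from 0 to 85.4, set as the call begins (left out, the last holds). The fingers move at their own pace and stop on an object; "grip_force" is the grip in N (left out, the last holds). Time passes only in rows, so rows that repeat a pose let the fingers close. It gives the time, the measured TCP pose, the force and the opening at its end, in the units of the state.
- observe(): the state, without advancing time (a new reading comes with each control period).
- grab_frame(name): name is "side" or "top" or "wrist"; returns a dict with "frame" (480x640x3 uint8, red, green, blue), "fx", "fy", "cx", "cy" (pixels), "T" (4x4, takes a point from camera to world coordinates); the wrist camera has in their place "mount" (4x4, takes a point from camera to tool coordinates, whose origin is the TCP and whose axes are the flange's). Camera axes: x right, y down, z forward; pixel columns grow to the right and rows downward; lengths in m; the calibration is good to about 2 mm. A picture is of the moment at which its call begins: read the wrist's pose just before it. There is no depth.
- job_done(): hands the job in, once; it reports no verdict.
Trained networks look in the newest picture that a camera, given by its name, has taken for a name from the list of things; names that differ only in an ending like _2 or _b are one class to them, and where a whole thing is asked for, a point or a joint stands for the part that bears it (a point fixed in the world has none). Each returns a list of dicts, best first, with "score" (0 to 1); they miss things now and then, are a little off and sometimes report something else, mostly with a low value. They report only what shows in the picture. A call takes as long as a camera call. They do not tell look-alikes from the thing itself.
- outline_of(label, camera): "pixels" (480x640 bool, what is visible of it) and "pixel" ([column, row] in pixels, amid what is visible of it).
The state is a dict: "clock": time; "qpos": joint angles; "qd": joint speeds; "joint_efforts": joint torques, N m; "position": TCP position; "tool_rot": TCP orientation; "force": force on the tool from outside, world axes, zero at the start; "moment": the same for the moment, N m; "grip_width": finger opening in m.
Only numpy, scipy, OpenCV 4.12 (cv2) and the standard library are available. Lean on these libraries where they do the work, as an engineer would, in place of code of your own. Each camera call takes 0.05 s, during which the arm holds its last target.

## Working session

There is one attempt and no reset: what is moved stays moved. The work goes in short steps, Python scripts to look and compute and a tool call to move; the robot and the scene stay as the last step left them, time stands still between calls to the robot, and variables do not carry over. Pictures are saved under pics/ and viewed, and the job is handed in when it is done.

Besides the shell and the picture viewer there is one more tool, called after ">>>" as name([rows], argument=value, ...), one row to a line, values as JSON. move_arm: Moves the arm, as the interface text tells. Its arguments: {"type":"object","properties":{"motion":{"type":"array"},"jaw":{"type":"number"},"grip_force":{"type":"number"}},"required":["motion"]}

```bash
mkdir -p pics
python3 - <<'E'
from workcell import *
import cv2,numpy as np
print(observe(), tips_ahead)
for n in ["top","side","wrist"]:
    f=grab_frame(n); cv2.imwrite(f"pics/{n}0.png",f["frame"][:,:,::-1])
    print(n,[round(f[k],1) for k in("fx","fy","cx","cy")]); print(np.round(f.get("T",f.get("mount")),4).tolist())
    for l in ["long_plate_grip","lower_half","short_plate_grip","flask_mid"]:
        print(l,[(round(d["score"],2),np.round(d["pixel"]).tolist(),int(d["pixels"].sum())) for d in outline_of(l,n)])
E
```

```text
{'clock': 0.0, 'qpos': array([ 1.08077342,  0.52204159, -0.0363093 ,  1.59997704,  0.02121394,
        1.0211026 , -0.11280072]), 'qd': array([ 5.32967399e-04,  1.93695753e-04,  6.35291889e-04,  1.10872125e-03,
       -1.19940804e-03,  6.71631963e-05, -8.22576772e-04]), 'joint_efforts': array([-8.62506090e-05, -9.27110267e+01,  1.97966538e+00, -3.69931984e+01,
        1.78906659e-02,  8.21326015e-03,  6.98983672e-05]), 'position': array([ 0.25458394, -0.57047327,  0.25571983]), 'tool_rot': array([-3.14045392e+00,  1.01896435e-04,  4.19803307e-01]), 'force': array([ 0.03712758, -0.82271905,  0.43627288]), 'moment': array([ 0.01781763,  0.02723098, -0.01408409]), 'grip_width': 0.08543925302687788} 0.025
top [499.6, 499.6, 318.7, 236.3]
[[0.005, -0.9869, 0.1614, 0.3292], [-0.9997, -0.0008, 0.0257, -0.0108], [-0.0252, -0.1615, -0.9866, 1.405], [0.0, 0.0, 0.0, 1.0]]
long_plate_grip [(0.96, [457.0, 307.0], 1851), (0.88, [322.0, 248.0], 1664), (0.86, [408.0, 171.0], 1735), (0.84, [374.0, 320.0], 1786), (0.69, [305.0, 168.0], 1589)]
lower_half [(0.63, [252.0, 257.0], 2200)]
short_plate_grip [(0.92, [416.0, 239.0], 1316)]
flask_mid [(0.93, [494.0, 227.0], 724)]
side [490.3, 490.3, 327.7, 238.1]
[[-0.9215, -0.2456, 0.3008, 0.2079], [-0.388, 0.5514, -0.7385, 0.8102], [0.0155, -0.7973, -0.6034, 0.7275], [0.0, 0.0, 0.0, 1.0]]
long_plate_grip [(0.79, [434.0, 201.0], 1270), (0.73, [325.0, 265.0], 2264), (0.66, [228.0, 251.0], 2159), (0.64, [435.0, 249.0], 1942), (0.61, [287.0, 190.0], 1291)]
lower_half [(0.57, [296.0, 324.0], 4376), (0.39, [327.0, 264.0], 2321)]
short_plate_grip []
flask_mid [(0.75, [374.0, 160.0], 782)]
wrist [396.2, 396.2, 319.1, 240.0]
[[0.0008, -0.9624, -0.2716, 0.0689], [1.0, 0.0008, 0.0003, 0.0007], [-0.0001, -0.2716, 0.9624, -0.1174], [0.0, 0.0, 0.0, 1.0]]
long_plate_grip [(0.75, [116.0, 15.0], 7064)]
lower_half []
short_plate_grip []
flask_mid []
```

View pics/top0.png

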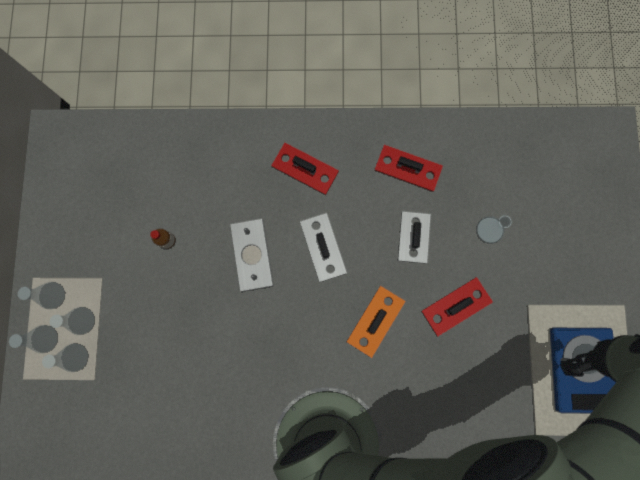

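View pics/side0.png

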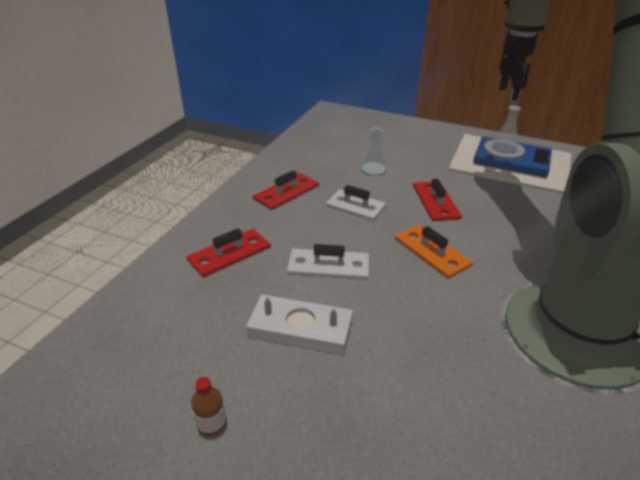

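Run:
```python
import cv2
a=cv2.imread("pics/top0.png")[140:350,220:520]
cv2.imwrite("pics/top0c.png",cv2.resize(a,(800,560),interpolation=cv2.INTER_CUBIC))
```

```text
(no output)
```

View pics/top0c.png

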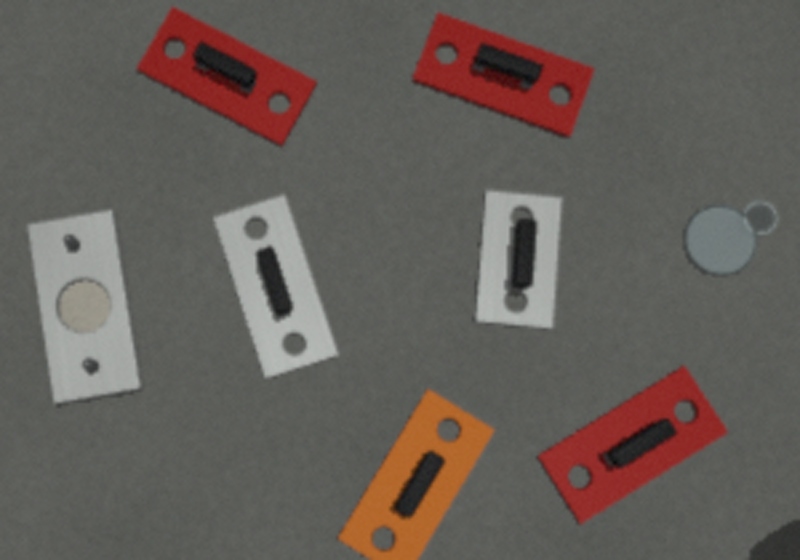

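The top view shows what could be taken for the long plate: red plates at (305,168), (408,171) and (457,307), an orange one at (374,320), the bare short plate at (416,239) and a bare long plate at (322,248). I choose (322,248). It is bare aluminium, and its holes lie well clear of the bar. The lower half is at (252,255). The flask is at (490,230).

```bash
cat > h.py <<'E'
from workcell import *
import cv2,numpy as np
def warp(f,z,x0,x1,y0,y1,s=2000):
    # metric view of plane z; col=(x-x0)*s, row=(y-y0)*s
    T=np.linalg.inv(f["T"]); K=np.array([[f["fx"],0,f["cx"]],[0,f["fy"],f["cy"]],[0,0,1]])
    P=K@T[:3]
    H=np.stack([P[:,0],P[:,1],P[:,2]*z+P[:,3]],1)
    A=np.array([[1/s,0,x0],[0,1/s,y0],[0,0,1]])
    return cv2.warpPerspective(f["frame"],H@A,(int((x1-x0)*s),int((y1-y0)*s)),flags=cv2.INTER_CUBIC|cv2.WARP_INVERSE_MAP)
def ray(f,px,z):
    d=f["T"][:3,:3]@np.array([(px[0]-f["cx"])/f["fx"],(px[1]-f["cy"])/f["fy"],1]);o=f["T"][:3,3]
    return o+d*(z-o[2])/d[2]
E
python3 - <<'E'
from h import *
for n in ["top","side"]:
    f=grab_frame(n)
    for nm,px,z in [("plate",(322,248),.012),("block",(252,255),.03)]:
        if n=="top": c=ray(f,px,z); np.save(nm+".npy",c)
        c=np.load(nm+".npy"); r=.15
        w=warp(f,z,c[0]-r,c[0]+r,c[1]-r,c[1]+r)
        hsv=cv2.cvtColor(w,cv2.COLOR_RGB2HSV)
        m=((hsv[:,:,2]>(125 if n=="top" else 120))&(hsv[:,:,1]<60)).astype(np.uint8)
        k,L,st,ce=cv2.connectedComponentsWithStats(m); 
        i=1+np.argmax(st[1:,4]); mm=(L==i).astype(np.uint8)
        cs,_=cv2.findContours(mm,cv2.RETR_CCOMP,cv2.CHAIN_APPROX_NONE)
        big=max(cs,key=cv2.contourArea); (u,v),(a,b),_=cv2.minAreaRect(big)
        bx=cv2.boxPoints(cv2.minAreaRect(big)); e=[bx[1]-bx[0],bx[2]-bx[1]]; e=max(e,key=np.linalg.norm)
        print(n,nm,"c",np.round([c[0]-r+u/2000,c[1]-r+v/2000],4),"size mm",a/2,b/2,"ang",round(np.arctan(e[1]/e[0]),4))
        for q in cs:
            A=cv2.contourArea(q)
            if 600<A<20000:
                (p,s_),(a,b),_=cv2.fitEllipse(q); print("   hole",np.round([c[0]-r+p/2000,c[1]-r+s_/2000],4),a/2,b/2)
        cv2.drawContours(w,[big],-1,(255,0,0),2); cv2.imwrite(f"pics/w_{n}_{nm}.png",w[:,:,::-1])
E
python3 -c "
import cv2,numpy as np
r=[np.hstack([cv2.resize(cv2.imread(f'pics/w_{n}_{k}.png'),(300,300)) for k in('plate','block')]) for n in('top','side')]
cv2.imwrite('pics/wm.png',np.vstack(r))"
```

```text
top plate c [0.5278 0.014 ] size mm 182.1096649169922 82.11872863769531 ang 0.3207
   hole [0.5897 0.0344] 24.511367797851562 24.932065963745117
   hole [0.53   0.0152] 27.133882522583008 93.3614273071289
   hole [ 0.4663 -0.0066] 23.565750122070312 24.304950714111328
top block c [0.504  0.2138] size mm 191.1040496826172 91.30317687988281 ang 0.1802
   hole [0.5692 0.2275] 16.272878646850586 22.344532012939453
   hole [0.5106 0.2241] 30.305692672729492 44.30889892578125
   hole [0.4405 0.204 ] 16.412405014038086 19.031230926513672
side plate c [0.5316 0.0124] size mm 192.02737426757812 96.96492767333984 ang 0.2869
   hole [0.5906 0.0354] 16.09621810913086 20.814298629760742
   hole [ 0.4674 -0.0054] 15.443867683410645 20.591407775878906
side block c [0.5123 0.1794] size mm 197.05126953125 165.26075744628906 ang 0.1784
   hole [0.5766 0.2136] 13.662115097045898 48.829803466796875
   hole [0.5043 0.2159] 51.29172134399414 52.668663024902344
   hole [0.4461 0.1904] 13.666674613952637 47.31785583496094
```

View pics/wm.png

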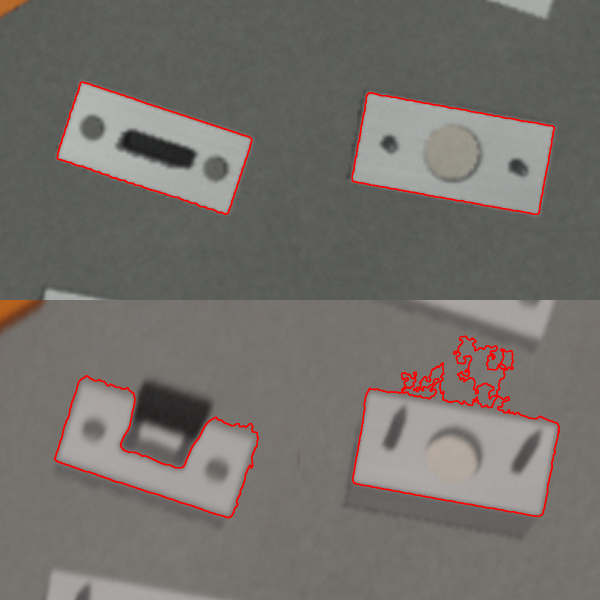

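The long plate centre is at (0.528, 0.014) with yaw 0.321. The hole spacing measures 131 mm, against 130 expected, and both cameras agree. The block is at (0.504, 0.214) with yaw 0.180. Next I move above the bar.

>>> move_arm([
  [[15,30,0],[0,0,0]],
  [[40,85,0],[0,0,-0.02]],
  [[67,143,0],[0,0,-0.03]],
  [[94,201,0],[0,0,-0.04]],
  [[121,259,0],[0,0,-0.05]],
  [[148,317,0],[0,0,-0.06]],
  [[175,375,0],[0,0,-0.07]],
  [[202,433,-10],[0,0,-0.08]],
  [[229,491,-20],[0,0,-0.09]],
  [[255,545,-35],[0,0,-0.1]],
  [[270,577,-50],[0,0,-0.1]],
  [[273.5,584.5,-56],[0,0,-0.1]],
], jaw=85)

```text
clock: 2.35
position: [0.5286, 0.0169, 0.1993]
tool_rot: [-3.14, 0.0, 0.324]
force: [-0.8, -0.8, 0.3]
grip_width: 0.085
```

>>> move_arm([
  [[0,0,0],[0,0,0]],
  [[0,0,0],[0,0,0]],
])

```text
clock: 2.6
position: [0.528, 0.0123, 0.2008]
tool_rot: [3.141, -0.0, 0.318]
force: [-0.1, -0.4, -0.0]
grip_width: 0.085
```

Run:
```python
from h import *
s=observe();print(s["clock"],s["position"],s["tool_rot"],s["force"])
f=grab_frame("wrist")
from scipy.spatial.transform import Rotation as R
B=np.eye(4);B[:3,:3]=R.from_euler("xyz",s["tool_rot"]).as_matrix();B[:3,3]=s["position"];f["T"]=B@f["mount"]
w=warp(f,.056,.4,.65,-.1,.12)
cv2.imwrite("pics/wr1w.png",w[:,:,::-1])
m=(cv2.cvtColor(w,cv2.COLOR_RGB2GRAY)<55).astype(np.uint8)
k,L,st,ce=cv2.connectedComponentsWithStats(m)
for i in range(1,k):
    if st[i,4]>1500:
        r=cv2.minAreaRect(np.argwhere(L==i)[:,::-1].astype(np.int32)); print(.4+r[0][0]/2000,-.1+r[0][1]/2000,np.array(r[1])/2,r[2],st[i])
cv2.imwrite("pics/wr1.png",np.hstack([f["frame"][:,:,::-1]]))
```

```text
2.6 [0.52804478 0.01231897 0.20077034] [ 3.14098871e+00 -2.12072546e-04  3.18017744e-01] [-0.06284628 -0.39933828 -0.04569746]
0.5309807434082031 0.013282485961914059 [69.77398682 19.52229691] 18.13808250427246 [ 192  189  140   75 5303]
0.42724999618530274 0.04874999999999999 [ 54.49999237 102.49998474] 0.0 [   0  195  110  206 8500]
```

View pics/wr1.png

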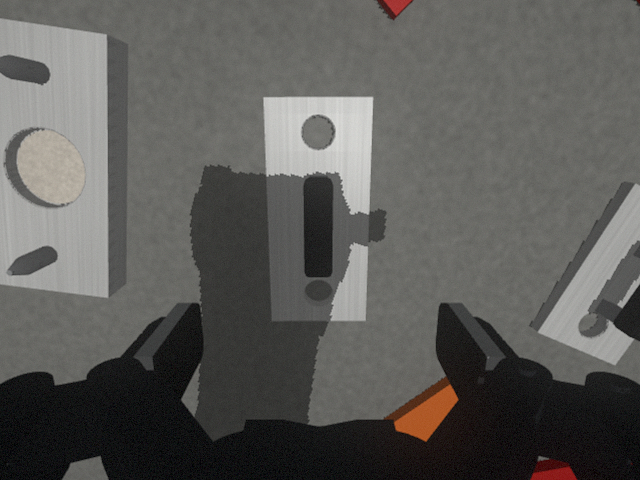

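View pics/wr1w.png

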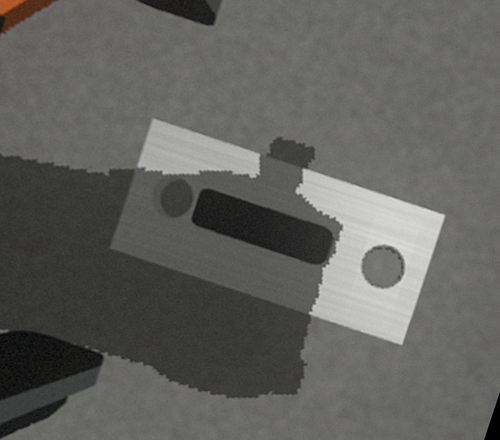

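The wrist view shows the bare long plate under the gripper, with the bar at (318,228), a hole at each end and the jaws either side of it. In world coordinates the bar is at (0.531, 0.013) and measures 70 x 19.5 mm at 0.317 rad, which agrees with the top camera within 3 mm. I descend now.

>>> move_arm([
  [[1,1,-25],[0,0,0]],
  [[1,1,-55],[0,0,0]],
  [[1,1,-85],[0,0,0]],
  [[1,1,-110],[0,0,0]],
  [[1,1,-130],[0,0,0]],
  [[1,1,-143],[0,0,0]],
  [[1,1,-149],[0,0,0]],
  [[1,1,-149],[0,0,0]],
])

```text
clock: 3.65
position: [0.5293, 0.0146, 0.0515]
tool_rot: [3.142, -0.0, 0.319]
force: [-0.3, -0.0, 0.5]
grip_width: 0.0848
```

>>> move_arm([
  [[0,0,0],[0,0,0]],
  [[0,0,0],[0,0,0]],
  [[0,0,0],[0,0,0]],
  [[0,0,0],[0,0,0]],
  [[0,0,0],[0,0,0]],
  [[0,0,0],[0,0,0]],
  [[0,0,0],[0,0,0]],
  [[0,0,0],[0,0,0]],
], jaw=0, grip_force=60)

```text
clock: 4.65
position: [0.5294, 0.0146, 0.0517]
tool_rot: [3.141, -0.0, 0.32]
force: [-1.0, -0.6, 7.7]
grip_width: 0.0192
```

Gripped on the bar at 19 mm. I lift it.

>>> move_arm([
  [[0,0,3],[0,0,0]],
  [[0,0,10],[0,0,0]],
  [[0,0,22],[0,0,0]],
  [[0,0,40],[0,0,0]],
  [[0,0,60],[0,0,0]],
  [[0,0,80],[0,0,0]],
  [[0,0,95],[0,0,0]],
  [[0,0,103],[0,0,0]],
  [[0,0,105],[0,0,0]],
  [[0,0,105],[0,0,0]],
])

```text
clock: 5.9
position: [0.529, 0.0147, 0.156]
tool_rot: [-3.141, 0.001, 0.32]
force: [0.6, -0.7, -5.0]
grip_width: 0.0191
```

```bash
cat >> h.py <<'E'
from scipy.spatial.transform import Rotation as R
def wrist(s):
    f=grab_frame("wrist");B=np.eye(4);B[:3,:3]=R.from_euler("xyz",s["tool_rot"]).as_matrix();B[:3,3]=s["position"];f["T"]=B@f["mount"];return f
E
python3 - <<'E'
from h import *
s=observe();print(s["clock"],s["position"],s["tool_rot"],s["force"],s["moment"],s["grip_width"])
f=wrist(s);g=grab_frame("side")
cv2.imwrite("pics/l1.png",cv2.resize(np.hstack([f["frame"],g["frame"]])[:,:,::-1],(800,300)))
cv2.imwrite("pics/l1s.png",cv2.resize(g["frame"][130:370,180:500,::-1],(800,600)))
E
```

```text
5.9 [0.52900772 0.01474275 0.15595157] [-3.14142848e+00  5.62585241e-04  3.19761682e-01] [ 0.60093918 -0.68968457 -5.03011829] [ 0.02304136 -0.02002818 -0.01353478] 0.019120168569464035
```

View pics/l1.png

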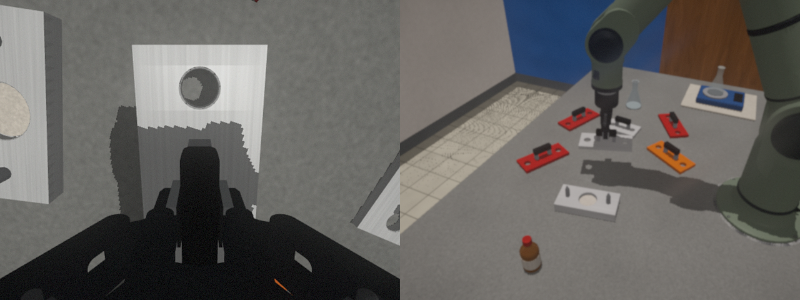

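View pics/l1s.png

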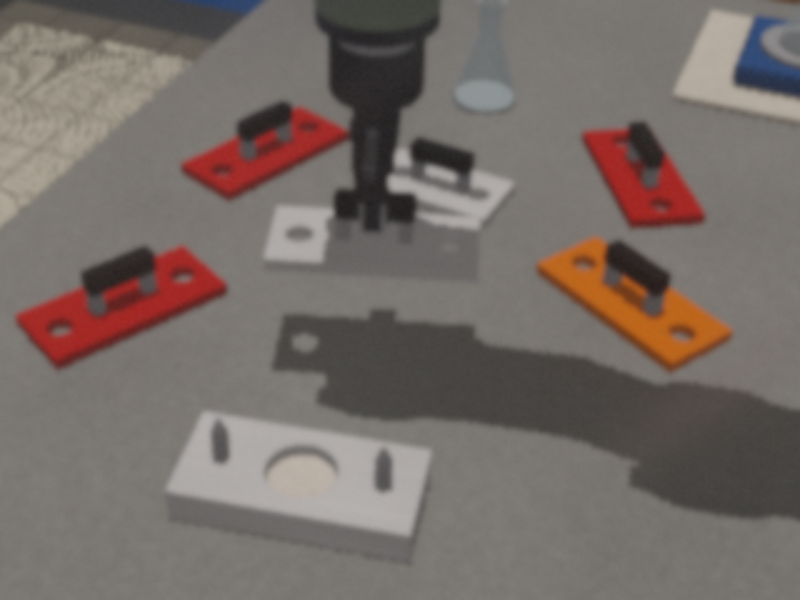

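The plate is held and level, and the far hole shows at (200,88) in the wrist half of the picture. I carry it over the block by (-24, +200) mm with a turn of -0.14.

>>> move_arm([
  [[-1,8,0],[0,0,0]],
  [[-3,25,0],[0,0,-0.02]],
  [[-6,48,0],[0,0,-0.04]],
  [[-9,75,0],[0,0,-0.06]],
  [[-12,103,0],[0,0,-0.08]],
  [[-16,131,0],[0,0,-0.1]],
  [[-19,157,0],[0,0,-0.115]],
  [[-22,179,0],[0,0,-0.13]],
  [[-23.5,193,0],[0,0,-0.138]],
  [[-24,199,0],[0,0,-0.14]],
  [[-24,200,0],[0,0,-0.14]],
  [[-24,200,0],[0,0,-0.14]],
])

```text
clock: 7.5
position: [0.5054, 0.214, 0.1562]
tool_rot: [3.141, 0.0, 0.179]
force: [-0.3, 0.0, -4.5]
grip_width: 0.019
```

>>> move_arm([
  [[0,0,0],[0,0,0]],
  [[0,0,0],[0,0,0]],
])

```text
clock: 7.75
position: [0.5053, 0.2144, 0.1563]
tool_rot: [3.142, -0.0, 0.179]
force: [-0.1, -0.0, -6.1]
grip_width: 0.019
```

Run:
```python
from h import *
s=observe();print(s["clock"],s["position"],s["tool_rot"],s["force"],s["moment"],s["grip_width"])
f=wrist(s);g=grab_frame("side");t=grab_frame("top")
cv2.imwrite("pics/p1w.png",f["frame"][:,:,::-1])
cv2.imwrite("pics/p1s.png",cv2.resize(g["frame"][180:390,180:460,::-1],(800,600),interpolation=cv2.INTER_CUBIC))
cv2.imwrite("pics/p1t.png",cv2.resize(t["frame"][190:310,190:350,::-1],(800,600),interpolation=cv2.INTER_CUBIC))
```

```text
7.75 [0.50530172 0.21438241 0.1562881 ] [ 3.14151792e+00 -3.30622262e-07  1.79258939e-01] [-0.1301896  -0.04391664 -6.08776912] [-0.00542112 -0.00943894 -0.01345898] 0.019018156330085648
```

View pics/p1w.png

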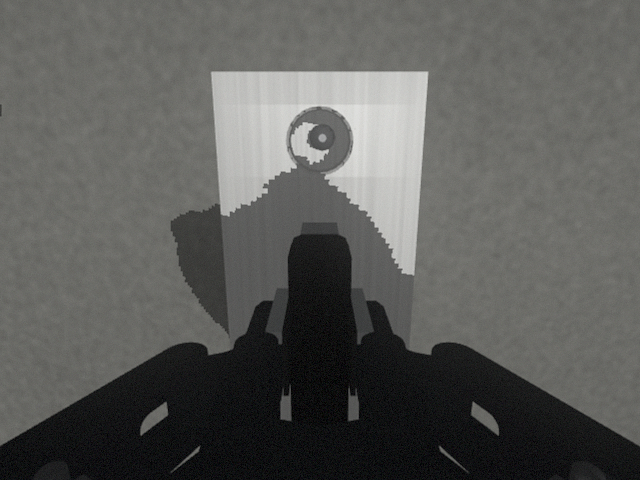

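View pics/p1s.png

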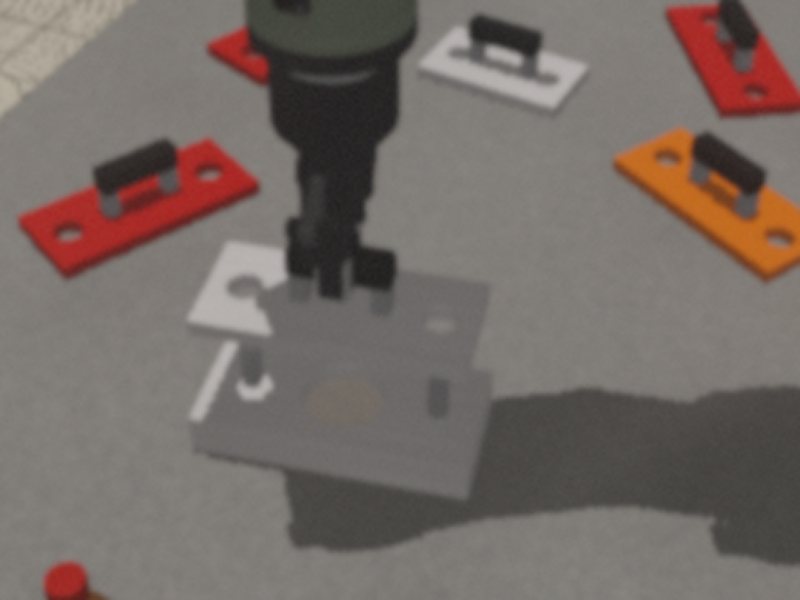

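View pics/p1t.png

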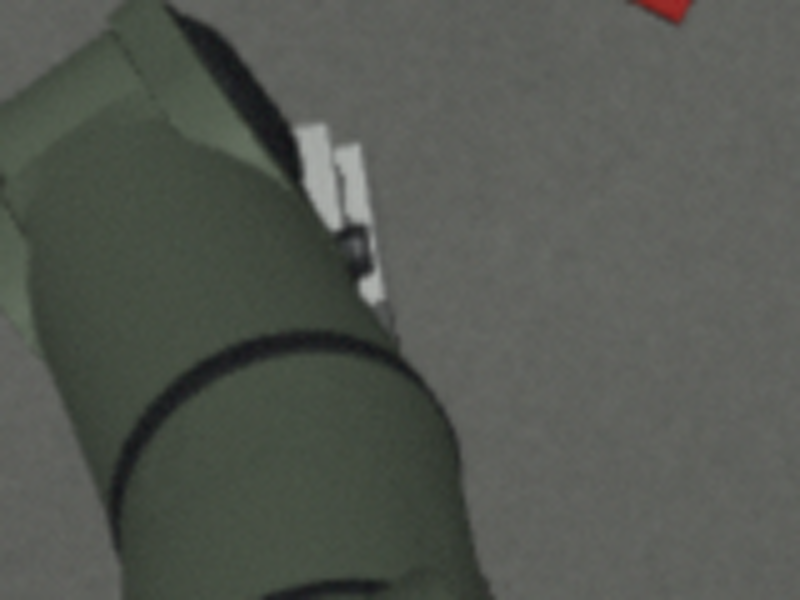

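Run:
```python
from h import *
s=observe();f=wrist(s)
h=ray(f,(320,140),.1166);p=ray(f,(322,138),.07);b=np.array([.504,.2138])
print("hole",h,"pin",p,"expected pin top-cam",b+.065*np.array([np.cos(.18),np.sin(.18)]))
d=p-h;c,si=np.cos(.18),np.sin(.18);print("needed along,across",(c*d[0]+si*d[1])*1e3,(-si*d[0]+c*d[1])*1e3)
```

```text
hole [0.56911679 0.22514543 0.1166    ] pin [0.56898596 0.22400856 0.07      ] expected pin top-cam [0.56794984 0.22543692]
needed along,across -0.3322532340544823 -1.0950804583802198
```

At the visible pin the hole is on target to within about 1 mm, against 5 mm of play. I lower it in stages.

>>> move_arm([
  [[0,-0.5,-6],[0,0,0]],
  [[0,-0.5,-14],[0,0,0]],
  [[0,-0.5,-22],[0,0,0]],
  [[0,-0.5,-29],[0,0,0]],
  [[0,-0.5,-35],[0,0,0]],
  [[0,-0.5,-40],[0,0,0]],
  [[0,-0.5,-45],[0,0,0]],
  [[0,-0.5,-50],[0,0,0]],
  [[0,-0.5,-50],[0,0,0]],
])

```text
clock: 9.07
position: [0.505, 0.2142, 0.106]
tool_rot: [3.141, 0.001, 0.18]
force: [-0.1, 0.3, -5.1]
grip_width: 0.0192
```

Run:
```python
from h import *
s=observe();print(s["clock"],s["position"],s["tool_rot"],s["force"],s["moment"],s["grip_width"])
f=wrist(s);g=grab_frame("side")
cv2.imwrite("pics/q.png",np.hstack([cv2.resize(f["frame"][:,:,::-1],(400,300)),cv2.resize(g["frame"][190:385,190:450,::-1],(400,300))]))
```

```text
9.075 [0.50504286 0.2141991  0.10595773] [3.14145970e+00 5.22993419e-04 1.79768732e-01] [-0.05815972  0.33309383 -5.05157564] [-3.36587199e-02 -4.03498767e-02 -5.63311416e-05] 0.019225688280861537
```

View pics/q.png

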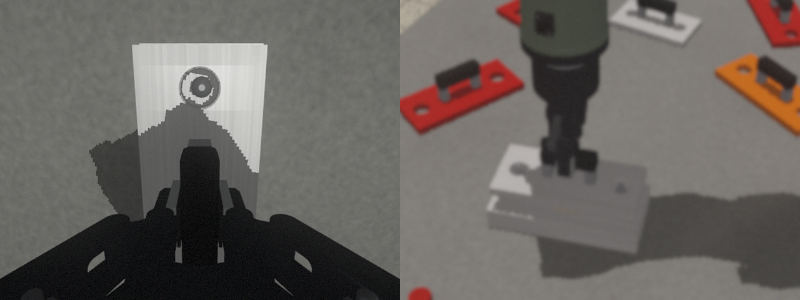

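Both pins are entering their holes: the far one is centred at (200,88), and the force is unchanged. I lower another 21 mm, then go slowly.

>>> move_arm([
  [[0,0,-4],[0,0,0]],
  [[0,0,-8],[0,0,0]],
  [[0,0,-12],[0,0,0]],
  [[0,0,-15],[0,0,0]],
  [[0,0,-18],[0,0,0]],
  [[0,0,-20],[0,0,0]],
  [[0,0,-21],[0,0,0]],
  [[0,0,-21],[0,0,0]],
])

```text
clock: 10.18
position: [0.5052, 0.2143, 0.0853]
tool_rot: [-3.142, -0.0, 0.18]
force: [-0.9, -0.3, -5.6]
grip_width: 0.0189
```

>>> move_arm([
  [[0,0,-0.5],[0,0,0]],
  [[0,0,-1],[0,0,0]],
  [[0,0,-1.5],[0,0,0]],
  [[0,0,-2],[0,0,0]],
  [[0,0,-2],[0,0,0]],
])

```text
clock: 10.8
position: [0.5052, 0.2143, 0.0832]
tool_rot: [-3.142, 0.0, 0.18]
force: [-0.5, -0.6, -5.8]
grip_width: 0.0192
```

>>> move_arm([
  [[0,0,-0.4],[0,0,0]],
  [[0,0,-0.8],[0,0,0]],
  [[0,0,-1.2],[0,0,0]],
  [[0,0,-1.2],[0,0,0]],
])

```text
clock: 11.3
position: [0.5052, 0.2142, 0.082]
tool_rot: [3.142, 0.0, 0.18]
force: [0.6, -0.2, -5.0]
grip_width: 0.0188
```

>>> move_arm([
  [[0,0,-0.3],[0,0,0]],
  [[0,0,-0.6],[0,0,0]],
  [[0,0,-0.6],[0,0,0]],
])

```text
clock: 11.68
position: [0.5052, 0.2143, 0.0817]
tool_rot: [-3.142, -0.0, 0.18]
force: [-2.2, -0.8, 2.9]
grip_width: 0.0193
```

Contact came at z = 0.0817 as expected. One more slight press, then I look before letting go.

>>> move_arm([
  [[0,0,-0.3],[0,0,0]],
  [[0,0,-0.4],[0,0,0]],
  [[0,0,-0.4],[0,0,0]],
])

```text
clock: 12.05
position: [0.5052, 0.2143, 0.0817]
tool_rot: [3.142, -0.0, 0.18]
force: [-5.4, -1.8, 13.0]
grip_width: 0.0191
```

Run:
```python
from h import *
s=observe();print(s["clock"],s["position"],s["tool_rot"],s["force"],s["moment"],s["grip_width"])
f=wrist(s);g=grab_frame("side")
cv2.imwrite("pics/r.png",np.hstack([cv2.resize(f["frame"][:,:,::-1],(400,300)),cv2.resize(g["frame"][190:385,190:450,::-1],(400,300))]))
```

```text
12.05 [0.50522904 0.21427915 0.0816713 ] [ 3.14156938e+00 -2.60555145e-04  1.79687525e-01] [-5.36924607 -1.78834247 12.95390595] [-0.46168374  1.09369085  0.04176878] 0.019102942685648782
```

View pics/r.png

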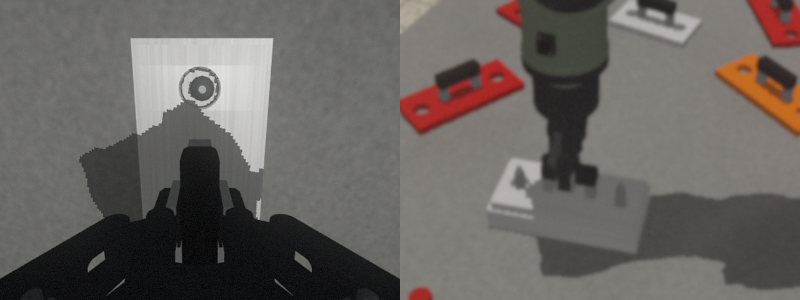

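The plate is seated, with both pins standing through their holes and centred. I ease off the press, open and withdraw.

>>> move_arm([
  [[0,0,0.4],[0,0,0]],
  [[0,0,0.4],[0,0,0]],
], grip_force=20)

```text
clock: 12.4
position: [0.5053, 0.2143, 0.0817]
tool_rot: [-3.142, -0.0, 0.18]
force: [-3.0, -1.9, 7.1]
grip_width: 0.0191
```

>>> move_arm([
  [[0,0,0],[0,0,0]],
  [[0,0,0],[0,0,0]],
  [[0,0,0],[0,0,0]],
  [[0,0,0],[0,0,0]],
  [[0,0,0],[0,0,0]],
  [[0,0,0],[0,0,0]],
  [[0,0,0],[0,0,0]],
  [[0,0,0],[0,0,0]],
], jaw=70)

```text
clock: 13.4
position: [0.5052, 0.2143, 0.0815]
tool_rot: [-3.142, -0.0, 0.18]
force: [-1.1, -0.4, -0.0]
grip_width: 0.07
```

>>> move_arm([
  [[0,0,5],[0,0,0]],
  [[0,0,15],[0,0,0]],
  [[0,0,35],[0,0,0]],
  [[0,0,65],[0,0,0]],
  [[0,0,100],[0,0,0]],
  [[0,-20,135],[0,0,0]],
  [[0,-65,165],[0,0,0]],
  [[0,-115,180],[0,0,0]],
  [[0,-165,180],[0,0,0]],
  [[0,-210,180],[0,0,0]],
  [[0,-240,180],[0,0,0]],
  [[0,-250,180],[0,0,0]],
])

```text
clock: 14.9
position: [0.505, -0.0374, 0.2622]
tool_rot: [3.141, -0.001, 0.177]
force: [0.0, 0.2, 1.3]
grip_width: 0.0698
```

Run:
```python
from h import *
s=observe();print(s["clock"],s["position"],s["force"])
g=grab_frame("side");t=grab_frame("top")
w=warp(t,.042,.354,.654,.064,.364)
hsv=cv2.cvtColor(w,cv2.COLOR_RGB2HSV);m=((hsv[:,:,2]>125)&(hsv[:,:,1]<60)).astype(np.uint8)
cs,_=cv2.findContours(m,cv2.RETR_CCOMP,cv2.CHAIN_APPROX_NONE);b=max(cs,key=cv2.contourArea);r=cv2.minAreaRect(b);print(.354+r[0][0]/2000,.064+r[0][1]/2000,np.array(r[1])/2,np.radians(r[2]))
cv2.imwrite("pics/e_s.png",cv2.resize(g["frame"][230:380,220:420,::-1],(800,600),interpolation=cv2.INTER_CUBIC))
cv2.imwrite("pics/e_t.png",np.hstack([cv2.resize(t["frame"][:,:,::-1],(400,300)),cv2.resize(w[:,:,::-1],(300,300))]))
```

```text
14.9 [ 0.50502824 -0.03741622  0.26218653] [0.01356288 0.21960363 1.33022656]
0.5026289825439453 0.21188555908203124 [189.9533844   90.95354462] 0.1791605004885819
```

View pics/e_s.png

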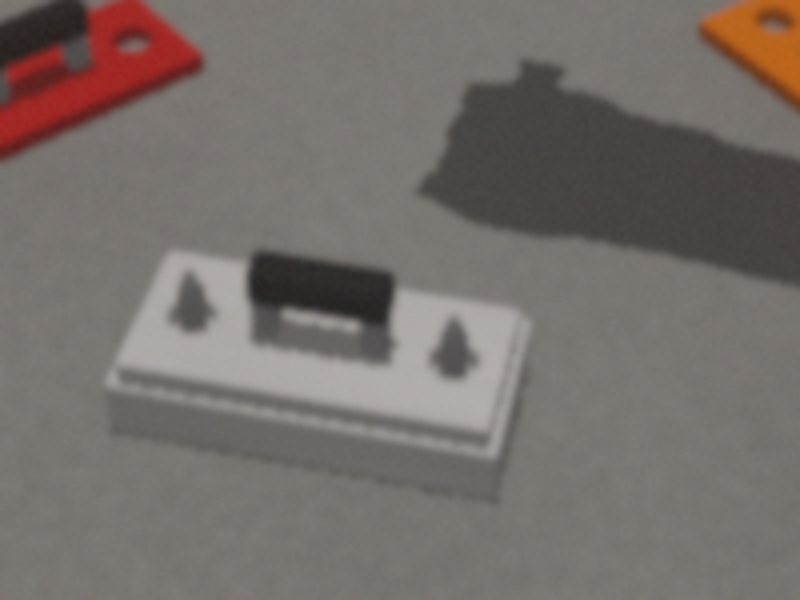

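View pics/e_t.png

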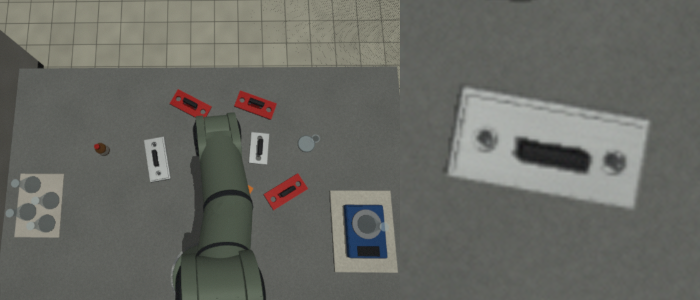

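The plate lies flush with an even margin all round, and both pins stand through its holes. The arm is clear, and the short plate and flask have not moved.

>>> move_arm([
  [[0,0,0],[0,0,0]],
  [[0,0,0],[0,0,0]],
])

```text
clock: 15.25
position: [0.5053, -0.0346, 0.2616]
tool_rot: [-3.141, -0.0, 0.181]
force: [0.1, -0.2, -0.1]
grip_width: 0.0696
```

```bash
python3 -c "
from workcell import *
print(job_done())"
```

```text
the job is handed in; nothing more can be done
None
```

The filter test cell is closed, and I handed the job in at about 15 s of the 40 s allowed. I took the bare long plate by its black bar, carried it level, and lowered it over both pins. It touched down at the height I expected, and I pressed it down with about 13 N before letting go and backing away.

- **Fit:** The last side and top pictures show the plate flat on the block with an even margin. Both pins stand through its holes.
- **Other things:** The short plate and the flask look unmoved, and the gripper is touching nothing.
- **Measurements:** The cameras disagreed by up to 3 mm on the bar's position before the grasp. At the pin I checked, the hole was about 1 mm off, against 5 mm of play. No check failed.

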